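# Zero a bench mill's grind dial and set it four clicks open

## Robot

A 6-joint arm with a two-finger parallel gripper is mounted at the origin on a cart in front of the work surface, level with it; the furniture and walls round the work are solid. World frame = base frame: x ahead of the robot, y to its left, z up, the work surface at z = 0. Lengths are in m, angles in rad, forces in N, time in s.
With the tool pointing down it reaches from about 0.3 to 0.875 m from the base axis. Payload 6.4 kg.
Tool frame: the origin (TCP) lies between the finger pads; the fingertips stand ctrl.tip_reach ahead of it and the grasp point (between the pads) lies 11 mm behind it (ctrl.tip_reach is the distance from the TCP to the fingertips, in m); z points along the fingers, x is the direction in which the jaws open and shut, and the axes are right-handed (so a half turn about z gives the same grasp; the last joint's range is limited). The gripper opens to 85 mm and grips with 20 to 120 N. Pads are 22 mm wide; open, the fingers measure 114 mm over their backs; the gripper's body (76 mm by 85 mm) begins 54 mm behind the grasp point. The pads swing forward as they close: fully open they stand 13 mm farther back than shut.
Start: joints at [-1.364, 0.181, 1.607, -0, 1.354, -0.206], TCP at [0.231, -0.527, 0.239] pointing down, gripper open.
Joint ranges: [-2.99, 2.99], [-0.89, 2.07], [0.3, 2.58], [-1.14, 4.28], [0, 2.63], [-3.12, 3.12]. Speed limits (rad/s): [2.57, 2.57, 3.01, 3.14, 3.14, 3.14].

## Interface

Orientations are given as a unit quaternion [w, x, y, z].
In Python, from bench import telemetry, viewer, ticket, nets, ctrl gives the robot as it stands.
- The arm moves only by the tool step_arm, never from a script. Its argument "plan" is a list of rows, each a list of 2 entries, a list of its own where there are three numbers: the shift along the tool's x, y, z in m, then the turn, a rotation vector about the tool's x, y, z in degrees. A call has 1 to 5 rows; each row is the pose to reach, as a shift and turn from the pose commanded when the call began, along the tool's axes at that moment; what a row does not reach only later rows make up. A row lasts 1/10 s, in which the tool goes at most 50 mm and 8.59 degrees, less where a joint would pass 70% of its speed; a pose out of reach is approached as far as the arm can. A call with a gripper value outside its range is refused whole. "fingers" is the opening in per cent of the stroke, from 0 (shut) to 100 (fully open), set as the call begins (left out, the last holds). The fingers move at their own pace and stop on an object; the grip force is fixed at half the most. Time passes only in rows, so rows that repeat a pose let the fingers close. It gives the time, the measured TCP pose, the force and the opening at its end, in the units of the state.
- telemetry.get_obs(): the state, without advancing time (a new reading comes with each control period).
- viewer.camera(name): name is "scene" or "side" or "wrist"; returns the picture (400x640x3 uint8, red, green, blue); there is no depth.
- viewer.get_calibration(name): a dict with "K" (3x3 intrinsics, pixels), "dist" ([k1, k2, p1, p2, k3] as OpenCV has them; the pictures are not rectified), "origin" and "orientation" of the camera in the world. Camera axes: x right, y up, looking along -z (the intrinsics and any distortion apply to the point x, -y, -z); pixel columns grow to the right and rows downward; lengths in m; the calibration is good to about 2 mm. A picture is of the moment at which its call begins: read the wrist's pose just before it. get_calibration takes no time and is no camera call; for the wrist camera it gives the pose at the moment of the call.
- ticket.hand_in(): hands the job in, once; it reports no verdict.
Trained networks look in the newest picture that a camera, given by its name, has taken for a name from the list of things; names that differ only in an ending like _2 or _b are one class to them, and where a whole thing is asked for, a point or a joint stands for the part that bears it (a point fixed in the world has none). Each returns a list of dicts, best first, with "score" (0 to 1); they miss things now and then, are a little off and sometimes report something else, mostly with a low value. They report only what shows in the picture. A call takes as long as a camera call.
- nets.boxes_of(thing, camera): "extent" ([left, top, right, bottom] in pixels, round what is visible of it).
The state is a dict: "time_s": time; "q": joint angles; "dq": joint speeds; "joint_efforts": joint torques, N m; "eef_pos": TCP position; "eef_rot": TCP orientation; "wrist_force": force on the tool from outside, world axes, zero at the start; "torque": the same for the moment, N m; "opening": opening from 0.0 (shut) to 1.0 (fully open).
Only numpy, scipy, OpenCV 4.12 (cv2) and the standard library are available. Lean on these libraries where they do the work, as an engineer would, in place of code of your own. Each camera call takes 0.05 s, during which the arm holds its last target.

## Task

Set the grind of the small white bench mill: turn its black dial clockwise until it rests firmly against its springy stop, without forcing it, then turn it back exactly four clicks. Let go of the dial and push the orange lock tab fully in towards the dial so that the setting is held. Leave the beaker, the two amber vials and the timer where they stand.

Things in the scene. Friction and masses are not known exactly. Their poses are not given: they have to be found in the camera images.
- mill: white bench mill, a fixed box 136 mm deep (x) x 172 mm wide (y) x 66 mm high; origin at the centre of its underside, x to its back, y to its left seen from the drawer side, z up. Its flat top, the deck, carries dial and lock tab
- dial_grip (a point): on the dial's axis at the height to grip: the black upright bar is 46 mm long, 14 mm thick, its top 11 mm above this point, its foot 25 mm below, on a disc 60 mm across. Take it across its 14 mm. x along the bar, y across it, z up; turns with the dial. The bar was clamped on its spindle at no particular angle: its direction does not tell where the stop is
- dial_axis (a point): fixed point of the mill where the dial's vertical axis meets the deck (z up). Clicks: one each 18 degrees (0.314 rad), at least 8 of them. Between clicks the torque rises at once to about 0.2 N m, falls, then the dial drops into the next click, and stays there when let go. Clockwise from above leads to the stop, 3 to 6 clicks from the start
- gap (a joint): opening of the burrs inside, driven by the dial, m: 0 at the zero click, +0.00005 per click anticlockwise, negative when pressed on the stop. Reading too coarse to count by. At zero the dial meets its spring stop: past it the torque keeps rising, to 0.35 to 0.5 N m at 0.03 to 0.06 rad (firm enough); past 0.14 rad (about 0.8 N m) it is forced
- lock_tab (a point): centre of the top of the orange lock tab, 26 mm long in the mill's x, 11 mm thick in its y, standing 20 mm above the deck. Push its outer face (away from the dial) along the mill's -y, towards the dial, by 10 mm; about 1.5 N. It stays where it is left. Its tooth enters the dial's index ring only when the dial rests on a click
- lock (a joint): travel of the lock tab, m: 0 open, 0.010 fully in (locked)
- beaker_0: clear beaker, 53 mm across, 70 mm high, at the mill's right; origin at the centre of its foot
- amber_vial_1: amber vial with black cap, 22 mm across, 70 mm high; origin at the centre of its foot
- amber_vial_2: a second amber vial like the first; origin at the centre of its foot
- timer: white flat timer, 58 x 58 x 18 mm; origin at the centre of its underside

How it is judged:
On the way, in this order (a step that is already met when the one before it is completed fails the run):
1. the dial is pressed clockwise against its stop (at least 0.02 rad past the zero click) (value of joint gap below -3.18e-06 m), for 0.1 s.
2. the dial is turned back to the fourth click (value of joint gap between 0.000183 and 0.000217 m), for 0.2 s.
3. the lock tab is pushed fully in (value of joint lock above 0.0085 m), for 0.1 s.
At the end, for the whole second after the job is handed in: the dial rests four clicks from zero (burrs 0.20 mm open, to within 0.017 mm, a third of a click) and the lock tab is in by at least 8.5 of its 10 mm (all of step 2 and value of joint lock above 0.0085 m); the robot touches nothing.
It fails at once if the dial is forced against its stop (more than 0.14 rad past the zero click) (value of joint gap below -2.23e-05 m).
It fails at once if the beaker, a vial or the timer is moved by more than 25 mm (distance of any of beaker_0, amber_vial_1, amber_vial_2, timer from where it was at the start of the episode above 0.025 m).
It also fails if it takes over 72 s, if anything falls off the work surface, if the arm or the gripper's body presses on something with over 40 N, if the wrist force passes 120 N, or if a joint passes its speed limit or range.

## Working session

There is one attempt and no reset: what is moved stays moved. The work goes in short steps, Python scripts to look and compute and a tool call to move; the robot and the scene stay as the last step left them, time stands still between calls to the robot, and variables do not carry over. Pictures are saved under pics/ and viewed, and the job is handed in when it is done.

Besides the shell and the picture viewer there is one more tool, called after "Call:" as name([rows], argument=value, ...), one row to a line, values as JSON. step_arm: Moves the arm, as the interface text tells. Its arguments: {"type":"object","properties":{"plan":{"type":"array"},"fingers":{"type":"number"}},"required":["plan"]}

```bash
mkdir -p pics; ls
cat > h.py <<'E'
import numpy as np, cv2
from bench import telemetry, viewer, ticket, nets, ctrl
from scipy.spatial.transform import Rotation as R
def rot(q): return R.from_quat([q[1],q[2],q[3],q[0]])
def cal(name):
    c=viewer.get_calibration(name); return np.array(c["K"]),np.array(c["dist"]),np.array(c["origin"]),rot(c["orientation"]).as_matrix()
def ray(c,uv):
    K,d,o,M=c
    p=cv2.undistortPoints(np.array([[uv]],float),K,d)[0,0]
    v=M@np.array([p[0],-p[1],-1]); return o,v/np.linalg.norm(v)
def atz(c,uv,z):
    o,v=ray(c,uv); return o+v*(z-o[2])/v[2]
def proj(c,P):
    K,d,o,M=c
    X=(np.atleast_2d(P)-o)@M; X=X*[1,-1,-1]
    return cv2.projectPoints(X,np.zeros(3),np.zeros(3),K,d)[0][:,0]
def snap(name,fn):
    c=cal(name); im=viewer.camera(name); cv2.imwrite('pics/'+fn+'.png',im[:,:,::-1]); return c,im
E
python3 - <<'E'
from h import *
np.set_printoptions(precision=4,suppress=True)
o=telemetry.get_obs(); print(o, ctrl.tip_reach)
for n in ['scene','side','wrist']:
    c,im=snap(n,n+'0'); print(n,c[0].tolist(),c[1],c[2],c[3].tolist())
    for t in ['mill','dial_grip','lock_tab','beaker_0','amber_vial_1','timer']:
        print(t,[(np.round(b['extent']).tolist(),round(b['score'],2)) for b in nets.boxes_of(t,n)[:3]])
E
```

```text
pics
{'time_s': 0.0, 'q': array([-1.3643,  0.1815,  1.608 , -0.    ,  1.3538, -0.2063]), 'dq': array([-0.0008,  0.0005, -0.0005,  0.0003, -0.0025,  0.0008]), 'joint_efforts': array([  0.0008, -44.4875, -35.1335,  -0.0003,   0.009 ,   0.    ]), 'eef_pos': array([ 0.2306, -0.5262,  0.2384]), 'eef_rot': array([-0.0006,  0.837 , -0.5472, -0.0006]), 'wrist_force': array([ 0.2676,  0.0953, -0.1212]), 'torque': array([-0.0328, -0.0458,  0.0246]), 'opening': 0.9969281811639527} 0.008
scene [[362.7095803567092, 0.0, 319.4186410990564], [0.0, 362.7095803567092, 205.858152566134], [0.0, 0.0, 1.0]] [-0.0037  0.      0.      0.      0.    ] [-0.2131  0.5497  0.6263] [[-0.6048551704732527, 0.44677127568012354, -0.6592007660636687], [-0.7962200272342349, -0.32519877989255896, 0.510175873388291], [0.013560640946762736, 0.8334513667776581, 0.5524264007391092]]
mill [([288.0, 177.0, 358.0, 231.0], 0.75)]
dial_grip [([320.0, 181.0, 340.0, 201.0], 0.51)]
lock_tab []
beaker_0 [([359.0, 195.0, 380.0, 224.0], 0.58)]
amber_vial_1 [([214.0, 250.0, 229.0, 279.0], 0.73)]
timer []
side [[417.2779346754648, 0.0,
[... 494 characters left out ...]
0, 195.0, 342.0, 204.0], 0.43)]
beaker_0 [([298.0, 236.0, 318.0, 267.0], 0.72)]
amber_vial_1 [([315.0, 325.0, 345.0, 351.0], 0.55), ([315.0, 149.0, 323.0, 161.0], 0.45), ([304.0, 156.0, 308.0, 179.0], 0.41)]
timer [([316.0, 324.0, 344.0, 350.0], 0.62)]
wrist [[348.2906477830379, 0.0, 321.7414692054602], [0.0, 348.2906477830379, 197.55745149047394], [0.0, 0.0, 1.0]] [-0.0258  0.      0.      0.      0.    ] [ 0.3081 -0.4924  0.3735] [[0.40127479222139556, 0.8653273804436638, 0.30031161446434784], [-0.9159570666142905, 0.3787027103847776, 0.13269102933720875], [0.0010923584670632647, -0.3283181106818972, 0.9445665804755372]]
mill []
dial_grip []
lock_tab []
beaker_0 []
amber_vial_1 []
timer []
```

Run:
```python
import cv2,numpy as np
a=cv2.imread('pics/scene0.png'); b=cv2.imread('pics/side0.png')
cv2.imwrite('pics/sc_crop.png',cv2.resize(a[150:300,190:400],None,fx=3.8,fy=3.8,interpolation=cv2.INTER_CUBIC))
cv2.imwrite('pics/sd_crop.png',cv2.resize(b[140:290,230:440],None,fx=3.8,fy=3.8,interpolation=cv2.INTER_CUBIC))
```

```text
(no output)
```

View pics/sc_crop.png

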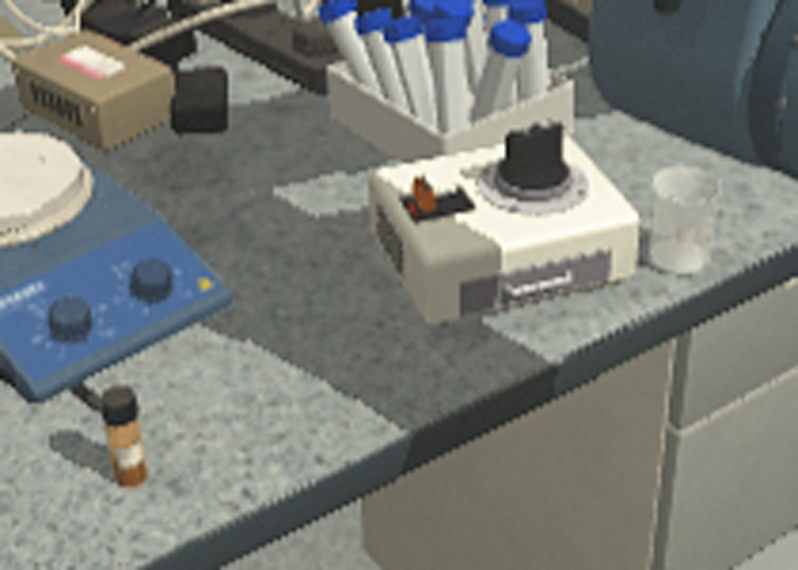

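View pics/sd_crop.png

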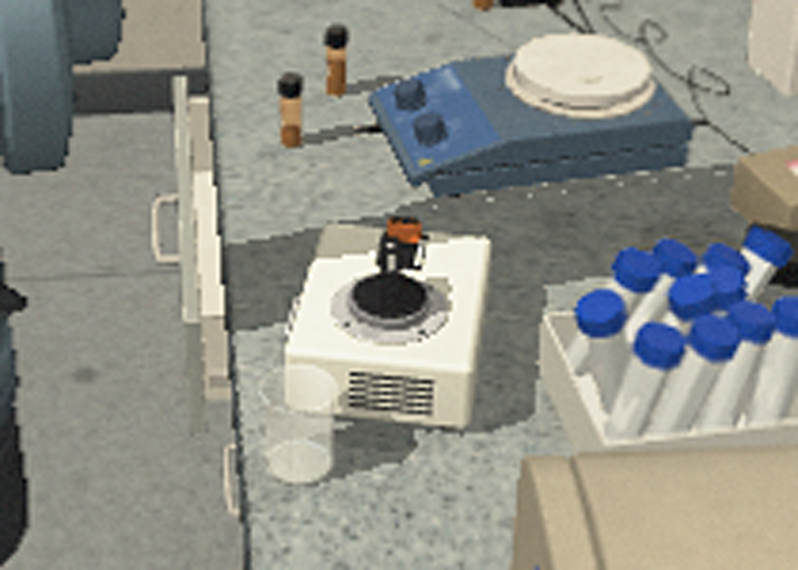

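View pics/side0.png

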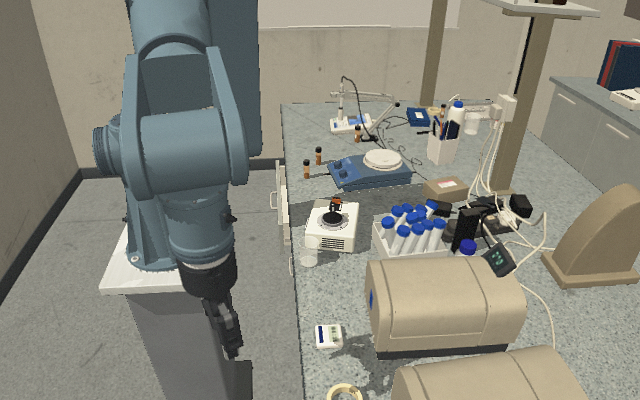

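View pics/scene0.png

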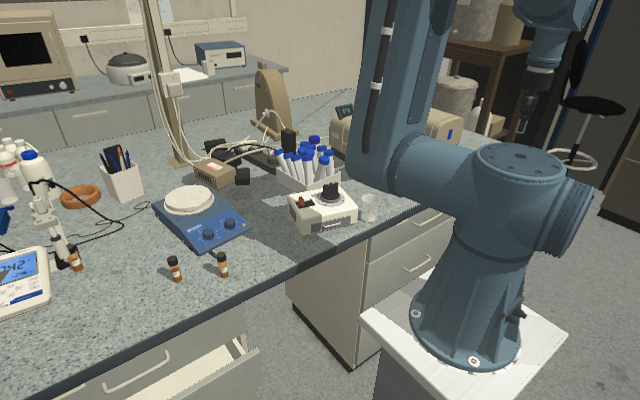

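The scene view shows the mill around (325,205), with the dial at (331,200) and the orange tab at (301,201). The side view shows the dial at (333,218) and the tab at (337,200). Next I'll measure positions from both views.

Run:
```python
from h import *
np.set_printoptions(precision=4,suppress=True)
S=cal('scene');D=cal('side')
f=lambda x,y:(x/3.8-.37+190,y/3.8-.37+150)
g=lambda x,y:(x/3.8-.37+230,y/3.8-.37+140)
print('side deck corners',[atz(D,g(*p),.066)[:2] for p in [(320,225),(490,237),(470,375),(287,350)]])
print('scene deck corners',[atz(S,f(*p),.066)[:2] for p in [(372,175),(428,265),(637,215),(560,140)]])
print('ring centre',atz(S,f(532,184),.068)[:2],atz(D,g(390,306),.068)[:2])
print('bar top scene corners',[atz(S,f(*p),.066+.042)[:2] for p in [(505,132),(565,124)]])
def tri(a,b):
    o1,v1=ray(S,a);o2,v2=ray(D,b)
    A=np.stack([v1,-v2],1);t=np.linalg.lstsq(A,o2-o1,rcond=None)[0]
    p,q=o1+v1*t[0],o2+v2*t[1]; return (p+q)/2,np.linalg.norm(p-q)
print('tab',atz(S,f(424,180),.086),atz(D,g(404,224),.086),tri(f(424,180),g(404,224)))
for n,p in [('beaker foot',(680,262))]: print(n,atz(S,f(*p),0))
print('beaker side',atz(D,g(300,468),0))
```

```text
side deck corners [array([0.4321, 0.0957]), array([0.5628, 0.0664]), array([ 0.5172, -0.1019]), array([ 0.3934, -0.0618])]
scene deck corners [array([0.553 , 0.0749]), array([0.4307, 0.1081]), array([ 0.3917, -0.0524]), array([ 0.5091, -0.0757])]
ring centre [ 0.4682 -0.0143] [ 0.4723 -0.0193]
bar top scene corners [array([ 0.4882, -0.003 ]), array([ 0.4711, -0.0471])]
tab [0.4973 0.0648 0.086 ] [0.4934 0.0609 0.086 ] (array([0.4953, 0.0646, 0.0852]), np.float64(0.00395124275279326))
beaker foot [ 0.3935 -0.1056  0.    ]
beaker side [ 0.3979 -0.1127  0.    ]
```

```bash
cat >> h.py <<'E'
def go(P,xang,tilt=0):
    """tool-frame shift (mm) & rotvec(deg) from measured pose to TCP P, tool down, tool x at xang deg"""
    o=telemetry.get_obs(); A=rot(o['eef_rot'])
    a=np.radians(xang); X=np.array([np.cos(a),np.sin(a),0]);Z=np.array([0,0,-1.]);Y=np.cross(Z,X)
    B=R.from_matrix(np.stack([X,Y,Z],1))
    s=A.inv().apply(np.array(P)-o['eef_pos']); r=(A.inv()*B).as_rotvec(degrees=True)
    return s,r
def st():
    o=telemetry.get_obs();A=rot(o['eef_rot']).as_matrix()
    print('t',round(o['time_s'],2),'p',o['eef_pos'],'xang',round(np.degrees(np.arctan2(A[1,0],A[0,0])),2),'down',A[:,2],'F',o['wrist_force'],'T',o['torque'],'op',round(o['opening'],3),'q',o['q'])
np.set_printoptions(precision=4,suppress=True)
E
python3 - <<'E'
from h import *
D=cal('side')
for p in [(368,290),(375,350),(383,355),(370,262),(374,255)]: print(p,atz(D,p,0.)[:2],atz(D,p,.15)[:2])
print(go((.455,-.017,.24),-21)); st()
E
```

```text
(368, 290) [ 0.5361 -0.2273] [ 0.495  -0.3701]
(375, 350) [ 0.5156 -0.405 ] [ 0.4786 -0.5124]
(383, 355) [ 0.5299 -0.4195] [ 0.49   -0.5241]
(370, 262) [ 0.5623 -0.1257] [ 0.516  -0.2888]
(374, 255) [ 0.5792 -0.0988] [ 0.5295 -0.2672]
(array([-0.3769, -0.4099, -0.0007]), array([  0.0002,  -0.0012, -45.3478]))
t 1.05 p [ 0.2307 -0.5267  0.2393] xang -66.35 down [ 0. -0. -1.] F [-0.3595 -0.2767  0.8753] T [-0.0059  0.0086  0.0408] op 0.999 q [-1.3643  0.1808  1.607   0.      1.3538 -0.2063]
```

Call:
step_arm([
  [[-0.034, -0.037, -0.03], [0, 0, -4]],
  [[-0.068, -0.074, -0.05], [0, 0, -8]],
  [[-0.102, -0.111, -0.06], [0, 0, -12]],
  [[-0.136, -0.148, -0.06], [0, 0, -16]],
  [[-0.17, -0.185, -0.06], [0, 0, -20]],
], fingers=100)

```text
time_s: 1.55
eef_pos: [0.327, -0.308, 0.3001]
eef_rot: [0.001, 0.92, -0.393, 0.001]
wrist_force: [2.1, -0.4, -0.3]
opening: 0.995
```

Run:
```python
from h import *
st();print(go((.455,-.017,.24),-21))
```

```text
t 1.55 p [ 0.327  -0.308   0.3001] xang -46.23 down [ 0.0013 -0.0016 -1.    ] F [ 2.057  -0.4028 -0.2892] T [0.0387 0.005  0.0137] op 0.995 q [-1.0209 -0.1628  1.8304  0.0002  1.4719 -0.2141]
(array([-0.1217, -0.2937,  0.0598]), array([  0.0385,  -0.1125, -25.2289]))
```

Call:
step_arm([
  [[-0.02, -0.049, 0.0], [0, 0, -5]],
  [[-0.04, -0.098, 0.0], [0, 0, -10]],
  [[-0.06, -0.147, 0.0], [0, 0, -15]],
  [[-0.08, -0.196, 0.01], [0, 0, -20]],
  [[-0.1, -0.24, 0.03], [0, 0, -25]],
])

```text
time_s: 2.05
eef_pos: [0.4273, -0.0824, 0.2756]
eef_rot: [0.001, 0.983, -0.183, 0.002]
wrist_force: [0.7, -0.1, 0.2]
opening: 0.999
```

Run:
```python
from h import *
st();print(go((.455,-.017,.24),-21))
```

```text
t 2.05 p [ 0.4273 -0.0824  0.2756] xang -21.14 down [ 0.0042 -0.002  -1.    ] F [ 0.6576 -0.1463  0.2447] T [ 0.0036 -0.0599 -0.0335] op 0.999 q [-0.4646 -0.1827  1.8962  0.0001  1.4235 -0.0957]
(array([ 0.0021, -0.071 ,  0.0356]), array([ 0.0197, -0.2627, -0.138 ]))
```

Call:
step_arm([
  [[0.002, -0.035, 0.018], [0, 0, 0]],
  [[0.002, -0.068, 0.034], [0, 0, 0]],
  [[0.002, -0.068, 0.034], [0, 0, 0]],
  [[0.002, -0.068, 0.034], [0, 0, 0]],
])

```text
time_s: 2.45
eef_pos: [0.4523, -0.0208, 0.2399]
eef_rot: [0.0, 0.983, -0.184, -0.0]
wrist_force: [0.3, 0.8, 0.2]
opening: 0.999
```

Run:
```python
from h import *
st();c,im=snap('wrist','w1')
for t in ['mill','dial_grip','lock_tab']:
        print(t,[(np.round(b['extent']).tolist(),round(b['score'],2)) for b in nets.boxes_of(t,'wrist')[:3]])
st()
```

```text
t 2.45 p [ 0.4523 -0.0208  0.2399] xang -21.22 down [-0.0009 -0.0002 -1.    ] F [0.3364 0.7533 0.1636] T [ 0.0127 -0.0699  0.0115] op 0.999 q [-0.3088 -0.1025  1.899  -0.0004  1.3458  0.0616]
mill [([249.0, 21.0, 416.0, 227.0], 0.61)]
dial_grip [([310.0, 138.0, 370.0, 206.0], 0.71)]
lock_tab [([317.0, 54.0, 346.0, 70.0], 0.56)]
t 2.65 p [ 0.4527 -0.0225  0.2409] xang -21.45 down [ 0.0014 -0.0007 -1.    ] F [-0.0996 -0.2707 -0.5183] T [-0.0219 -0.0226 -0.0177] op 1.001 q [-0.3124 -0.104   1.8983 -0.0002  1.3457  0.062 ]
```

View pics/w1.png

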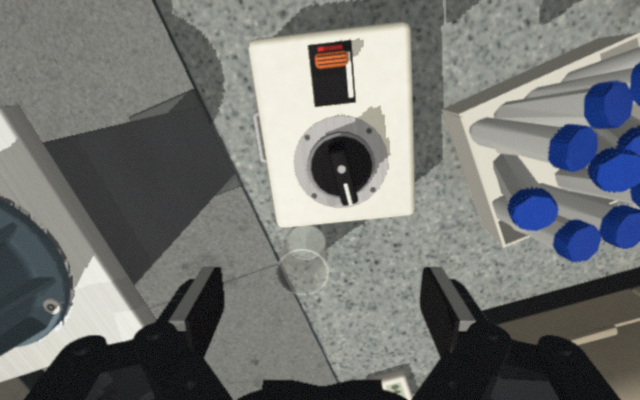

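The wrist view shows the mill, with the dial disc centred near (341,166), the bar running (338,138)→(347,206) and the orange tab at (331,60). I'll zoom in to measure these.

Run:
```python
import cv2
a=cv2.imread('pics/w1.png')
cv2.imwrite('pics/w1c.png',cv2.resize(a[20:240,240:425],None,fx=2.7,fy=2.7,interpolation=cv2.INTER_CUBIC))
cv2.imwrite('pics/w1d.png',cv2.convertScaleAbs(cv2.resize(a[120:220,290:400],None,fx=6,fy=6,interpolation=cv2.INTER_CUBIC),alpha=2.5))
```

```text
(no output)
```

View pics/w1c.png

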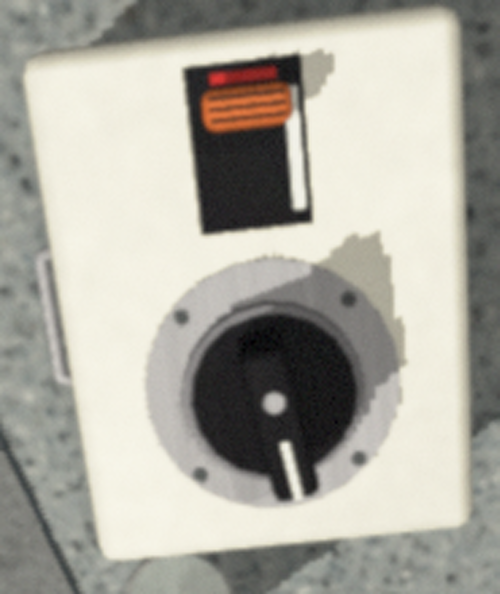

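View pics/w1d.png

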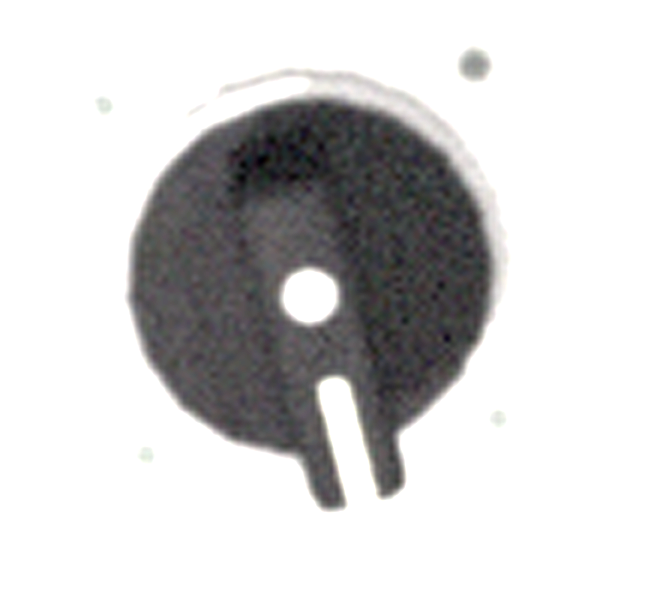

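Run:
```python
from h import *
c=cal('wrist');S=cal('scene');D=cal('side')
w=lambda x,y:(x/6-.42+290,y/6-.42+120)
v=lambda x,y:(x/2.7-.31+240,y/2.7-.31+20)
print('cam',c[2])
for z in (.066,.07,.074,.078): 
    a,b,t,m=[atz(c,w(*p),z)[:2] for p in [(130,275),(490,275),(310,100),(311,275)]]; print('disc',z,np.linalg.norm(a-b),m)
for z in (.1,.104,.108,.112): 
    a,s,b=[atz(c,w(*p),z)[:2] for p in [(310,296),(334,380),(362,505)]]; print('bar',z,a,b,np.linalg.norm(a-b),np.degrees(np.arctan2(*(b-a)[::-1])),np.degrees(np.arctan2(*(b-s)[::-1])))
k=[atz(c,v(*p),.066)[:2] for p in [(25,55),(460,8),(470,525),(105,560)]]
print('deck corners',k, [np.linalg.norm(k[i]-k[(i+1)%4]) for i in range(4)],[np.degrees(np.arctan2(*(k[j]-k[i])[::-1])) for i,j in((0,1),(3,2),(3,0),(2,1))])
print('tab top corners',[atz(c,v(*p),.086)[:2] for p in [(202,90),(291,84),(292,122),(205,132)]])
print('dial in scene proj',proj(S,[[.47,-.017,.066+z] for z in(.0,.036,.04,.044)]))
```

```text
cam [0.4834 0.0567 0.375 ]
disc 0.066 0.05466807502113638 [ 0.4726 -0.0214]
disc 0.07 0.053960491721724124 [ 0.4727 -0.0204]
disc 0.074 0.053252908422311916 [ 0.4728 -0.0194]
disc 0.078 0.05254532512289965 [ 0.473  -0.0184]
bar 0.1 [ 0.4726 -0.0155] [ 0.4689 -0.0465] 0.031194569704744088 -96.86286679914194 -98.1148330819638
bar 0.104 [ 0.4728 -0.0145] [ 0.4691 -0.045 ] 0.030740898263086288 -96.86286679914201 -98.11483308196388
bar 0.108 [ 0.4729 -0.0134] [ 0.4693 -0.0435] 0.0302872268214285 -96.86286679914198 -98.11483308196381
bar 0.112 [ 0.4731 -0.0124] [ 0.4695 -0.042 ] 0.029833555379770692 -96.86286679914195 -98.11483308196372
deck corners [array([0.439 , 0.1047]), array([0.5653, 0.0691]), array([ 0.5204, -0.0917]), array([ 0.3946, -0.0566])] [np.float64(0.13121209292942912), np.float64(0.16692884845978054), np.float64(0.13063507095932), np.float64(0.16733085228524555)] [np.float64(-15.729744095077539), np.float64(-15.554425720133697), np.float64(74.59504802819443), np.float64(74.39756467172636)]
tab top corners [array([0.485 , 0.0746]), array([0.5092, 0.0668]), array([0.506 , 0.0571]), array([0.4816, 0.0638])]
dial in scene proj [[329.9467 198.0835]
 [330.3221 187.3586]
 [330.3647 186.1413]
 [330.4075 184.9187]]
```

Run:
```python
from h import *
c=cal('wrist')
w=lambda x,y:(x/6-.42+290,y/6-.42+120)
v=lambda x,y:(x/2.7-.31+240,y/2.7-.31+20)
z=.109
for p,q in [((287,190),(362,503)),((245,190),(320,505)),((335,190),(403,480))]:
    a,b=[atz(c,w(*p),z)[:2] for p in (p,q)]; print(a,b,(a+b)/2,np.linalg.norm(a-b),np.degrees(np.arctan2(*(a-b)[::-1])))
print('ring',atz(c,v(275,382),.067))
screws=[atz(c,v(*p),.067)[:2] for p in [(181,317),(348,299),(359,458),(200,475)]]; print(np.mean(screws,0),screws)
s,r=go((.4725,-.020,.15),-7.5); print(s,r); st()
```

```text
[0.4751 0.0011] [ 0.4695 -0.0429] [ 0.4723 -0.0209] 0.044326426611869314 82.67202863742897
[0.4701 0.0031] [ 0.4641 -0.041 ] [ 0.4671 -0.019 ] 0.04453664147060451 82.23486363814283
[ 0.4809 -0.0012] [ 0.4757 -0.0418] [ 0.4783 -0.0215] 0.04094047933232843 82.8039092422324
ring [ 0.4741 -0.0175  0.067 ]
[ 0.4723 -0.0196] [array([0.453 , 0.0141]), array([ 0.5058, -0.0003]), array([ 0.4917, -0.0532]), array([ 0.4385, -0.0389])]
[ 0.0173 -0.0096  0.0909] [  0.0181  -0.0862 -13.9485]
t 2.65 p [ 0.4527 -0.0225  0.2409] xang -21.45 down [ 0.0014 -0.0007 -1.    ] F [-0.0996 -0.2707 -0.5183] T [-0.0219 -0.0226 -0.0177] op 1.001 q [-0.3124 -0.104   1.8983 -0.0002  1.3457  0.062 ]
```

Call:
step_arm([
  [[0.006, -0.003, 0.03], [0, 0, -5]],
  [[0.012, -0.006, 0.06], [0, 0, -10]],
  [[0.017, -0.01, 0.085], [0, 0, -14]],
  [[0.017, -0.01, 0.091], [0, 0, -14]],
  [[0.017, -0.01, 0.091], [0, 0, -14]],
], fingers=45)

```text
time_s: 3.15
eef_pos: [0.4713, -0.0188, 0.1488]
eef_rot: [-0.0, 0.998, -0.066, -0.001]
wrist_force: [0.4, 0.2, -0.0]
opening: 0.452
```

Run:
```python
from h import *
st();c,im=snap('wrist','w2')
print(go((.4723,-.020,.09),-7.4))
cv2.imwrite('pics/w2c.png',cv2.convertScaleAbs(im[150:400,200:440,::-1],alpha=1.6))
```

```text
t 3.15 p [ 0.4713 -0.0188  0.1488] xang -7.52 down [-0.0017  0.0004 -1.    ] F [ 0.3632  0.2187 -0.0377] T [-0.0665  0.0051  0.04  ] op 0.452 q [-0.2922  0.0563  1.9423 -0.0001  1.1448 -0.1608]
(array([0.0003, 0.001 , 0.0599]), array([ 0.0087, -0.0214, -0.1031]))
```

View pics/w2.png

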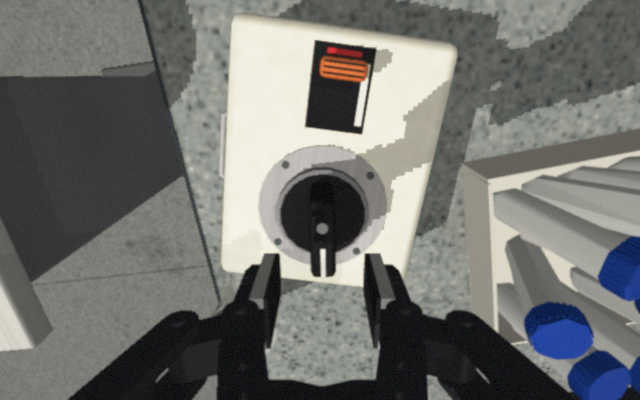

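The wrist view shows the bar vertical at column ~322, midway between the fingers (265 and 380), so it is aligned for the grasp.

Call:
step_arm([
  [[0.0, 0.0005, 0.02], [0, 0, 0]],
  [[0.0, 0.001, 0.04], [0, 0, 0]],
  [[0.0, 0.001, 0.055], [0, 0, 0]],
  [[0.0, 0.001, 0.059], [0, 0, 0]],
  [[0.0, 0.001, 0.059], [0, 0, 0]],
])

```text
time_s: 3.7
eef_pos: [0.4723, -0.0196, 0.091]
eef_rot: [0.0, 0.998, -0.065, 0.001]
wrist_force: [0.1, 0.2, 0.1]
opening: 0.449
```

Run:
```python
from h import *
st();c,im=snap('wrist','w3'); snap('side','s3')
print(go((.4723,-.020,.09),-7.4))
```

```text
t 3.7 p [ 0.4723 -0.0196  0.091 ] xang -7.4 down [ 0.001  -0.0003 -1.    ] F [0.081  0.2101 0.142 ] T [ 0.0037  0.0261 -0.0445] op 0.449 q [-0.2932  0.1512  1.9768 -0.      1.0125 -0.164 ]
(array([-0.0005,  0.0005,  0.0016]), array([ 0.0219, -0.137 ,  0.0217]))
```

View pics/w3.png

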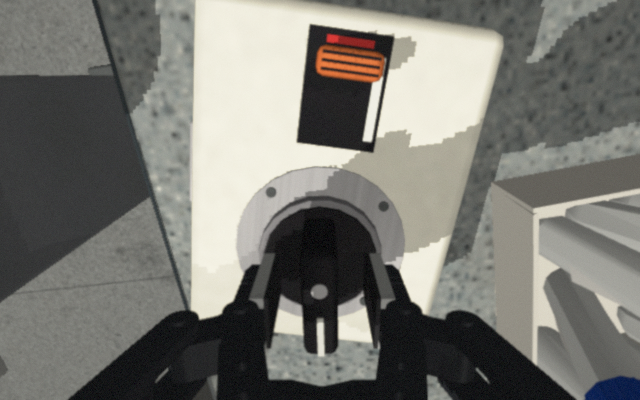

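Call:
step_arm([
  [[0.0, 0.0, 0.002], [0, 0, 0]],
  [[0.0, 0.0, 0.002], [0, 0, 0]],
  [[0.0, 0.0, 0.002], [0, 0, 0]],
  [[0.0, 0.0, 0.002], [0, 0, 0]],
  [[0.0, 0.0, 0.002], [0, 0, 0]],
], fingers=0)

```text
time_s: 4.3
eef_pos: [0.4717, -0.0193, 0.089]
eef_rot: [0.0, 0.998, -0.064, -0.0]
wrist_force: [-3.7, -0.0, 7.7]
opening: 0.15
```

Run:
```python
from h import *
st()
```

```text
t 4.3 p [ 0.4717 -0.0193  0.089 ] xang -7.33 down [-0.0005 -0.0003 -1.    ] F [-3.6833 -0.0267  7.6623] T [-0.0215  0.6773  0.0506] op 0.15 q [-0.2927  0.1546  1.9782 -0.0005  1.0092 -0.1646]
```

Call:
step_arm([
  [[-0.0005, 0.0, -0.001], [0, 0, 2]],
  [[-0.0005, 0.0, -0.001], [0, 0, 2]],
])

```text
time_s: 4.5
eef_pos: [0.4715, -0.0192, 0.0891]
eef_rot: [0.0, 0.997, -0.082, 0.0]
wrist_force: [1.9, -0.7, -4.8]
opening: 0.155
```

Run:
```python
from h import *
st()
```

```text
t 4.5 p [ 0.4715 -0.0192  0.0891] xang -9.35 down [ 0.0007 -0.0004 -1.    ] F [ 1.8709 -0.6565 -4.7631] T [-0.2224 -0.3699  0.166 ] op 0.155 q [-0.293   0.1531  1.9795 -0.0002  1.0082 -0.1296]
```

Call:
step_arm([
  [[0, 0.0, 0], [0, 0, 4]],
  [[0, 0.0, 0], [0, 0, 7]],
  [[0, 0.0, 0], [0, 0, 7]],
])

```text
time_s: 4.8
eef_pos: [0.4712, -0.0192, 0.0891]
eef_rot: [0.0, 0.99, -0.142, -0.0]
wrist_force: [0.2, -1.1, -2.7]
opening: 0.154
```

Run:
```python
from h import *
st()
```

```text
t 4.8 p [ 0.4712 -0.0192  0.0891] xang -16.34 down [-0.0002 -0.0001 -1.    ] F [ 0.2445 -1.0817 -2.7406] T [-0.0964 -0.1158 -0.0065] op 0.154 q [-0.293   0.1533  1.9794 -0.0001  1.0091 -0.0078]
```

Call:
step_arm([
  [[0, 0.0, 0], [0, 0, 5]],
  [[0, 0.0, 0], [0, 0, 9]],
  [[0, 0.0, 0], [0, 0, 9]],
])

```text
time_s: 5.1
eef_pos: [0.471, -0.0191, 0.0891]
eef_rot: [0.0, 0.976, -0.219, -0.0]
wrist_force: [-1.7, -0.6, -1.0]
opening: 0.158
```

Run:
```python
from h import *
st()
```

```text
t 5.1 p [ 0.471  -0.0191  0.0891] xang -25.27 down [-0.0009  0.0001 -1.    ] F [-1.7222 -0.6035 -0.9861] T [-0.072   0.1599  0.0086] op 0.158 q [-0.293   0.1532  1.9796 -0.0002  1.0097  0.1482]
```

Call:
step_arm([
  [[0, 0.0, 0], [0, 0, 8]],
  [[0, 0.0, 0], [0, 0, 16]],
  [[0, 0.0, 0], [0, 0, 24]],
  [[0, 0.0, 0], [0, 0, 32]],
  [[0, 0.0, 0], [0, 0, 36]],
])

```text
time_s: 5.6
eef_pos: [0.4701, -0.0183, 0.089]
eef_rot: [0.0, 0.86, -0.511, -0.002]
wrist_force: [-4.8, 3.5, 3.3]
opening: 0.156
```

Call:
step_arm([
  [[0, 0.0, 0], [0, 0, 0]],
])

```text
time_s: 5.7
eef_pos: [0.47, -0.0183, 0.089]
eef_rot: [0.0, 0.861, -0.509, -0.002]
wrist_force: [-5.0, 2.9, 3.4]
opening: 0.152
```

Run:
```python
from h import *
st()
```

```text
t 5.7 p [ 0.47   -0.0183  0.089 ] xang -61.25 down [-0.003   0.0015 -1.    ] F [-4.9609  2.9415  3.4134] T [0.412  0.8144 0.0864] op 0.152 q [-0.2924  0.1527  1.9803  0.0007  1.0119  0.7761]
```

Call:
step_arm([
  [[0, 0.0, 0], [0, 0, 1.5]],
  [[0, 0.0, 0], [0, 0, 3]],
  [[0, 0.0, 0], [0, 0, 3]],
])

```text
time_s: 6.0
eef_pos: [0.47, -0.0182, 0.089]
eef_rot: [0.0, 0.847, -0.531, -0.002]
wrist_force: [-5.9, 3.3, 3.4]
opening: 0.157
```

Run:
```python
from h import *
st()
```

```text
t 6.0 p [ 0.47   -0.0182  0.089 ] xang -64.16 down [-0.0031  0.0016 -1.    ] F [-5.9173  3.3335  3.418 ] T [0.4716 0.8075 0.1283] op 0.157 q [-0.2923  0.1527  1.9803  0.0007  1.012   0.8271]
```

Call:
step_arm([
  [[-0.0008, 0.0006, 0], [0, 0, 1]],
  [[-0.0008, 0.0006, 0], [0, 0, 1]],
])

```text
time_s: 6.2
eef_pos: [0.4699, -0.0182, 0.089]
eef_rot: [-0.0, 0.842, -0.539, -0.001]
wrist_force: [-3.1, 3.0, 1.3]
opening: 0.159
```

Run:
```python
from h import *
st()
```

```text
t 6.2 p [ 0.4699 -0.0182  0.089 ] xang -65.25 down [-0.0011  0.0008 -1.    ] F [-3.1073  2.9835  1.3097] T [0.4849 0.4915 0.1227] op 0.159 q [-0.2921  0.1511  1.9821  0.0005  1.0096  0.8464]
```

Call:
step_arm([
  [[0, 0, 0], [0, 0, 1]],
  [[0, 0, 0], [0, 0, 1]],
])

```text
time_s: 6.4
eef_pos: [0.4699, -0.0181, 0.089]
eef_rot: [-0.0, 0.837, -0.547, -0.001]
wrist_force: [-3.7, 4.0, 2.6]
opening: 0.153
```

Run:
```python
from h import *
st()
```

```text
t 6.4 p [ 0.4699 -0.0181  0.089 ] xang -66.36 down [-0.0012  0.001  -1.    ] F [-3.662   3.999   2.6389] T [0.6451 0.6426 0.0607] op 0.153 q [-0.2922  0.1512  1.982   0.0007  1.0099  0.8655]
```

Call:
step_arm([
  [[-0.0005, 0.0003, 0], [0, 0, 5]],
  [[-0.0005, 0.0003, 0], [0, 0, 10]],
  [[-0.0005, 0.0003, 0], [0, 0, 13]],
  [[-0.0005, 0.0003, 0], [0, 0, 13]],
])

```text
time_s: 6.8
eef_pos: [0.4697, -0.0177, 0.089]
eef_rot: [-0.0, 0.769, -0.639, -0.001]
wrist_force: [-1.8, 4.6, 0.7]
opening: 0.157
```

Run:
```python
from h import *
st()
```

```text
t 6.8 p [ 0.4697 -0.0177  0.089 ] xang -79.43 down [-0.0005  0.0012 -1.    ] F [-1.8011  4.6455  0.7423] T [0.7468 0.4152 0.07  ] op 0.157 q [-0.2917  0.1503  1.9829  0.0012  1.0092  1.0939]
```

Call:
step_arm([
  [[0, 0, 0], [0, 0, 1.5]],
  [[0, 0, 0], [0, 0, 1.5]],
])

```text
time_s: 7.0
eef_pos: [0.4697, -0.0177, 0.089]
eef_rot: [-0.0, 0.761, -0.649, -0.001]
wrist_force: [-2.3, 4.7, 0.9]
opening: 0.154
```

Run:
```python
from h import *
st()
```

```text
t 7.0 p [ 0.4697 -0.0177  0.089 ] xang -80.86 down [-0.0007  0.0012 -1.    ] F [-2.2627  4.6908  0.8838] T [0.7365 0.3594 0.2216] op 0.154 q [-0.2916  0.1504  1.983   0.0012  1.0093  1.1191]
```

Call:
step_arm([
  [[0, 0, 0], [0, 0, 1.5]],
  [[0, 0, 0], [0, 0, 1.5]],
])

```text
time_s: 7.2
eef_pos: [0.4697, -0.0176, 0.089]
eef_rot: [-0.0, 0.753, -0.658, -0.001]
wrist_force: [-3.3, 4.4, 0.4]
opening: 0.151
```

Run:
```python
from h import *
st()
```

```text
t 7.2 p [ 0.4697 -0.0176  0.089 ] xang -82.37 down [-0.0006  0.0014 -1.    ] F [-3.3268  4.3545  0.416 ] T [0.8138 0.3678 0.1302] op 0.151 q [-0.2916  0.1503  1.983   0.0013  1.0092  1.1454]
```

Call:
step_arm([
  [[-0.0004, 0, 0], [0, 0, 1.5]],
  [[-0.0004, 0, 0], [0, 0, 1.5]],
])

```text
time_s: 7.4
eef_pos: [0.4697, -0.0175, 0.089]
eef_rot: [-0.0, 0.744, -0.668, -0.0]
wrist_force: [-3.1, 5.0, 1.8]
opening: 0.157
```

Run:
```python
from h import *
st()
```

```text
t 7.4 p [ 0.4697 -0.0175  0.089 ] xang -83.88 down [-0.0005  0.0007 -1.    ] F [-3.145   5.0197  1.8145] T [0.6974 0.4297 0.0814] op 0.157 q [-0.291   0.1502  1.9831  0.0007  1.0089  1.1726]
```

Call:
step_arm([
  [[-0.0006, 0.0003, 0], [0, 0, 5]],
  [[-0.0006, 0.0003, 0], [0, 0, 10]],
  [[-0.0006, 0.0003, 0], [0, 0, 13.5]],
  [[-0.0006, 0.0003, 0], [0, 0, 13.5]],
])

```text
time_s: 7.8
eef_pos: [0.4696, -0.017, 0.0891]
eef_rot: [0.0, -0.66, 0.751, 0.0]
wrist_force: [-1.4, 4.8, -0.6]
opening: 0.157
```

Run:
```python
from h import *
st()
```

```text
t 7.8 p [ 0.4696 -0.017   0.0891] xang -97.41 down [ 0.0002  0.0008 -1.    ] F [-1.4425  4.8082 -0.5844] T [0.7971 0.2778 0.0835] op 0.157 q [-0.2902  0.1496  1.9839  0.0009  1.0082  1.4095]
```

Call:
step_arm([
  [[0, 0, 0], [0, 0, 1.5]],
  [[0, 0, 0], [0, 0, 1.5]],
])

```text
time_s: 8.0
eef_pos: [0.4696, -0.017, 0.089]
eef_rot: [0.0, -0.651, 0.759, 0.0]
wrist_force: [-1.8, 5.3, -0.5]
opening: 0.158
```

Run:
```python
from h import *
st()
```

```text
t 8.0 p [ 0.4696 -0.017   0.089 ] xang -98.8 down [ 0.0002  0.0007 -1.    ] F [-1.7828  5.2794 -0.4562] T [0.8412 0.1317 0.3404] op 0.158 q [-0.29    0.1496  1.9839  0.0008  1.0081  1.4339]
```

Call:
step_arm([
  [[0, 0, 0], [0, 0, 1.5]],
  [[0, 0, 0], [0, 0, 1.5]],
])

```text
time_s: 8.2
eef_pos: [0.4696, -0.017, 0.089]
eef_rot: [0.0, -0.641, 0.768, 0.0]
wrist_force: [-1.1, 6.6, 0.5]
opening: 0.157
```

Run:
```python
from h import *
st()
```

```text
t 8.2 p [ 0.4696 -0.017   0.089 ] xang -100.29 down [ 0.0002  0.0007 -1.    ] F [-1.0645  6.6431  0.5406] T [0.9446 0.158  0.3711] op 0.157 q [-0.29    0.1495  1.9839  0.0008  1.0081  1.46  ]
```

Call:
step_arm([
  [[0, 0, 0], [0, 0, 0.6]],
  [[0, 0, 0], [0, 0, 0.6]],
  [[0, 0, 0], [0, 0, 0.6]],
])

```text
time_s: 8.5
eef_pos: [0.4696, -0.017, 0.089]
eef_rot: [0.0, -0.637, 0.771, 0.0]
wrist_force: [-1.4, 5.9, 0.8]
opening: 0.158
```

Run:
```python
from h import *
st()
```

```text
t 8.5 p [ 0.4696 -0.017   0.089 ] xang -100.85 down [ 0.0002  0.0007 -1.    ] F [-1.3548  5.8855  0.7875] T [0.952  0.1586 0.4032] op 0.158 q [-0.29    0.1495  1.9839  0.0008  1.0081  1.4698]
```

Call:
step_arm([
  [[0.0002, -0.0002, 0], [0, 0, -8]],
  [[0.0004, -0.0004, 0], [0, 0, -16]],
  [[0.0006, -0.0006, 0], [0, 0, -24]],
  [[0.0008, -0.0008, 0], [0, 0, -32]],
  [[0.001, -0.001, 0], [0, 0, -39.5]],
])

```text
time_s: 9.0
eef_pos: [0.47, -0.0183, 0.089]
eef_rot: [-0.0, 0.861, -0.508, -0.001]
wrist_force: [-3.4, 4.0, 2.6]
opening: 0.153
```

Run:
```python
from h import *
st()
```

```text
t 9.0 p [ 0.47   -0.0183  0.089 ] xang -61.07 down [-0.0009  0.0006 -1.    ] F [-3.4032  3.9744  2.5843] T [0.7057 0.5021 0.0239] op 0.153 q [-0.2923  0.1512  1.9821  0.0004  1.0093  0.7733]
```

Call:
step_arm([
  [[0.0001, 0, 0], [0, 0, -8]],
  [[0.0002, -0.0001, 0], [0, 0, -16]],
  [[0.0004, -0.0002, 0], [0, 0, -24]],
  [[0.0005, -0.0003, 0], [0, 0, -32]],
  [[0.0006, -0.0003, 0], [0, 0, -35.7]],
])

```text
time_s: 9.5
eef_pos: [0.4709, -0.0191, 0.089]
eef_rot: [0.0, 0.976, -0.22, 0.0]
wrist_force: [-1.9, 2.8, -0.9]
opening: 0.152
```

Call:
step_arm([
  [[0, 0, 0], [0, 0, 0]],
  [[0, 0, 0], [0, 0, 0]],
])

```text
time_s: 9.7
eef_pos: [0.4709, -0.0191, 0.0891]
eef_rot: [0.0, 0.975, -0.223, 0.0]
wrist_force: [-1.8, 2.3, -1.3]
opening: 0.158
```

Run:
```python
from h import *
st()
```

```text
t 9.7 p [ 0.4709 -0.0191  0.0891] xang -25.82 down [ 0.0001 -0.0003 -1.    ] F [-1.7767  2.29   -1.3014] T [0.3383 0.1987 0.0838] op 0.158 q [-0.293   0.1525  1.9804 -0.0003  1.0085  0.1579]
```

Call:
step_arm([
  [[0, 0, 0], [0, 0, -0.5]],
  [[0, 0, 0], [0, 0, -0.5]],
])

```text
time_s: 9.9
eef_pos: [0.4709, -0.0191, 0.0891]
eef_rot: [0.0, 0.976, -0.219, 0.0]
wrist_force: [-1.1, 0.9, -2.1]
opening: 0.158
```

Run:
```python
from h import *
st()
```

```text
t 9.9 p [ 0.4709 -0.0191  0.0891] xang -25.27 down [ 0.0001 -0.0003 -1.    ] F [-1.1401  0.8677 -2.0728] T [0.1849 0.1328 0.0772] op 0.158 q [-0.293   0.1525  1.9804 -0.0003  1.0085  0.1481]
```

Call:
step_arm([
  [[0, 0, 0], [0, 0, 0]],
  [[0, 0, 0], [0, 0, 0]],
  [[0, 0, 0], [0, 0, 0]],
  [[0, 0, 0], [0, 0, 0]],
], fingers=45)

```text
time_s: 10.3
eef_pos: [0.4712, -0.0191, 0.0893]
eef_rot: [0.0, 0.976, -0.219, 0.0]
wrist_force: [-0.1, -0.3, -0.2]
opening: 0.449
```

Call:
step_arm([
  [[0, 0, -0.02], [0, 0, 0]],
  [[0, 0, -0.05], [0, 0, 0]],
  [[0, 0, -0.09], [0, 0, 0]],
  [[0, 0, -0.11], [0, 0, 0]],
  [[0, 0, -0.11], [0, 0, 0]],
])

```text
time_s: 10.8
eef_pos: [0.4732, -0.0196, 0.2028]
eef_rot: [0.0, 0.976, -0.219, 0.004]
wrist_force: [0.1, 0.7, -1.1]
opening: 0.447
```

Run:
```python
from h import *
st();c,im=snap('wrist','w4')
x0,y0=230,60
cv2.imwrite('pics/w4c.png',cv2.convertScaleAbs(cv2.resize(im[y0:y0+220,x0:x0+200,::-1],None,fx=2.7,fy=2.7,interpolation=cv2.INTER_CUBIC),alpha=1.5))
```

```text
t 10.8 p [ 0.4732 -0.0196  0.2028] xang -25.25 down [ 0.0071 -0.0022 -1.    ] F [ 0.0597  0.7035 -1.1478] T [-0.0003  0.0042  0.0238] op 0.447 q [-0.2928 -0.0176  1.8972 -0.      1.2545  0.1479]
```

View pics/w4.png

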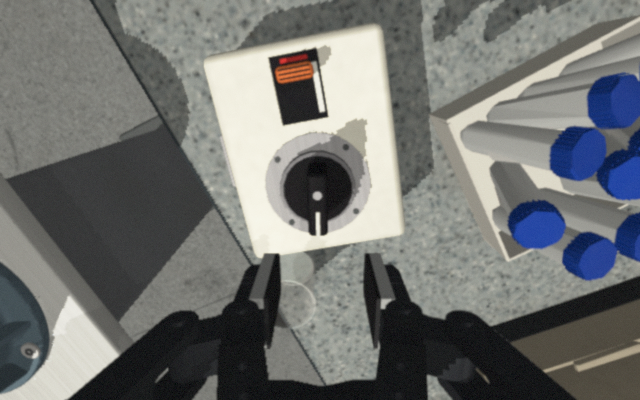

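View pics/w4c.png

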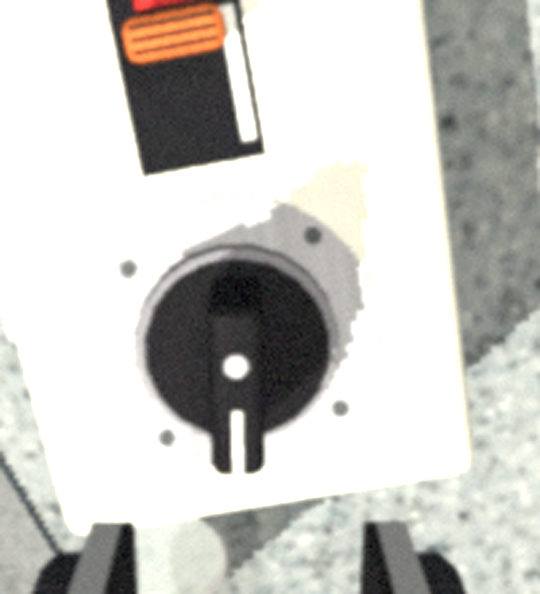

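The dial let go cleanly. The bar stands vertical at column 318 and the tab is at (294,73), still open. Now I'll plan the tab push.

Run:
```python
from h import *
c=cal('wrist')
u=lambda x,y:(x/2.7-.31+230,y/2.7-.31+60)
k=[atz(c,u(*p),.086)[:2] for p in [(122,17),(220,5),(226,45),(132,64)]]; t=np.mean(k,0); print(k,t)
a=np.radians(-15.5); mx=np.array([np.cos(a),np.sin(a)]);my=np.array([-np.sin(a),np.cos(a)])
t=np.array([.4950,.0658])
P=t+my*(.0055+.011+.015); print('approach',P)
print(go((*P,.13),-15.5)); print(go((*P,.083),-15.5))
```

```text
[array([0.483, 0.077]), array([0.5062, 0.0691]), array([0.5035, 0.06  ]), array([0.4801, 0.066 ])] [0.4932 0.068 ]
approach [0.5034 0.0962]
(array([-0.0211, -0.1178,  0.0706]), array([-0.0116, -0.2206, -9.7507]))
(array([-0.0212, -0.1178,  0.1176]), array([-0.0116, -0.2206, -9.7507]))
```

Call:
step_arm([
  [[-0.008, -0.045, 0], [0, 0, -4]],
  [[-0.015, -0.09, 0.01], [0, 0, -8]],
  [[-0.021, -0.118, 0.04], [0, 0, -10]],
  [[-0.021, -0.118, 0.07], [0, 0, -10]],
  [[-0.021, -0.118, 0.07], [0, 0, -10]],
], fingers=0)

```text
time_s: 11.35
eef_pos: [0.4976, 0.0977, 0.1234]
eef_rot: [0.001, 0.991, -0.132, -0.006]
wrist_force: [-0.7, 0.2, -0.5]
opening: -0.004
```

Run:
```python
from h import *
st();c,im=snap('wrist','w5');snap('side','s5');c,im=snap('scene','c5')
cv2.imwrite('pics/c5c.png',cv2.resize(im[100:250,230:400,::-1],None,fx=4,fy=4,interpolation=cv2.INTER_CUBIC))
print(go((.5034,.0962,.083),-15.5))
```

```text
t 11.35 p [0.4976 0.0977 0.1234] xang -15.15 down [-0.0112  0.0003 -0.9999] F [-0.678   0.2487 -0.4735] T [-0.0426  0.0071 -0.0127] op -0.004 q [-0.0404  0.178   1.8655 -0.0002  1.1094  0.224 ]
(array([ 0.0011, -0.0002,  0.0463]), array([0.0124, 0.0237, 0.2136]))
```

View pics/w5.png

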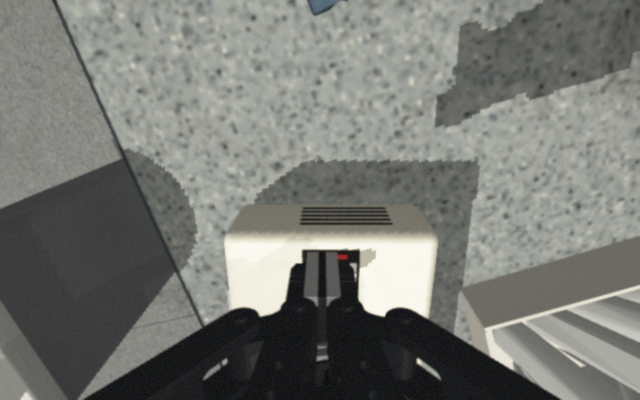

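View pics/c5c.png

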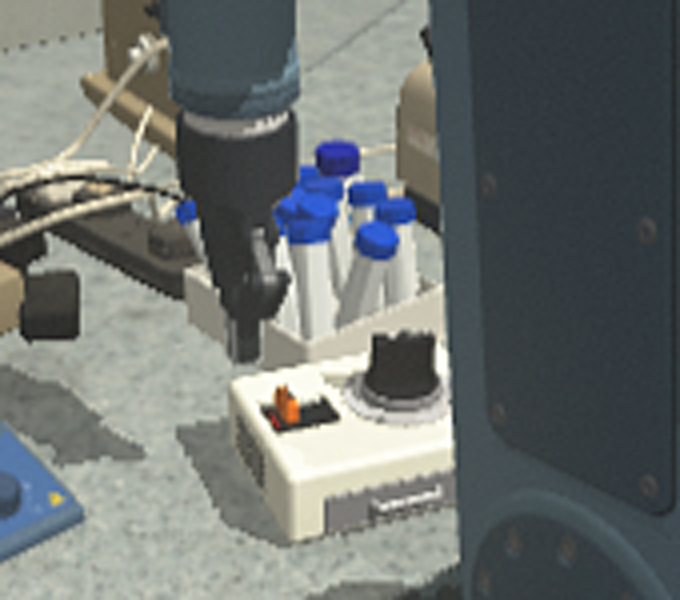

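Run:
```python
from h import *
st();print(go((.5034,.0962,.083),-15.5))
c=cal('wrist'); print(proj(c,[[.5034,.0962,.075],[.495,.0658,.086],[.4932,.068,.086]]))
```

```text
t 11.5 p [0.5023 0.0963 0.1293] xang -15.29 down [-0.0005 -0.0001 -1.    ] F [0.5286 0.0504 0.6637] T [ 0.016  -0.0576  0.0523] op -0.001 q [-0.0429  0.1713  1.8593 -0.0001  1.1114  0.224 ]
(array([ 0.0011, -0.0002,  0.0463]), array([0.0124, 0.0237, 0.2136]))
[[323.9862 228.0493]
 [323.8267 284.4367]
 [319.9088 282.0377]]
```

Call:
step_arm([
  [[0, 0, 0.015], [0, 0, 0]],
  [[0, 0, 0.03], [0, 0, 0]],
  [[0, 0, 0.038], [0, 0, 0]],
  [[0, 0, 0.038], [0, 0, 0]],
])

```text
time_s: 11.9
eef_pos: [0.5022, 0.0962, 0.0912]
eef_rot: [0.0, 0.991, -0.133, -0.0]
wrist_force: [-0.9, -0.2, -0.9]
opening: 0.002
```

Run:
```python
from h import *
st();c,im=snap('wrist','w6');c,im=snap('scene','c6')
cv2.imwrite('pics/c6c.png',cv2.resize(im[130:250,250:370,::-1],None,fx=5,fy=5,interpolation=cv2.INTER_CUBIC))
st();print(go((.5034,.0962,.083),-15.5))
```

```text
t 11.9 p [0.5022 0.0962 0.0912] xang -15.31 down [-0.0002 -0.     -1.    ] F [-0.8721 -0.1729 -0.8565] T [ 0.054  -0.0145  0.0184] op 0.002 q [-0.0432  0.231   1.8797 -0.0001  1.0311  0.224 ]
t 12.0 p [0.5029 0.0964 0.0921] xang -15.29 down [ 0.0014 -0.0001 -1.    ] F [-0.246   0.3531  0.2867] T [-0.0025 -0.0176  0.0049] op 0.001 q [-0.0427  0.23    1.8788  0.      1.0314  0.224 ]
(array([0.0005, 0.0001, 0.0091]), array([-0.0186, -0.0797,  0.215 ]))
```

View pics/c6c.png

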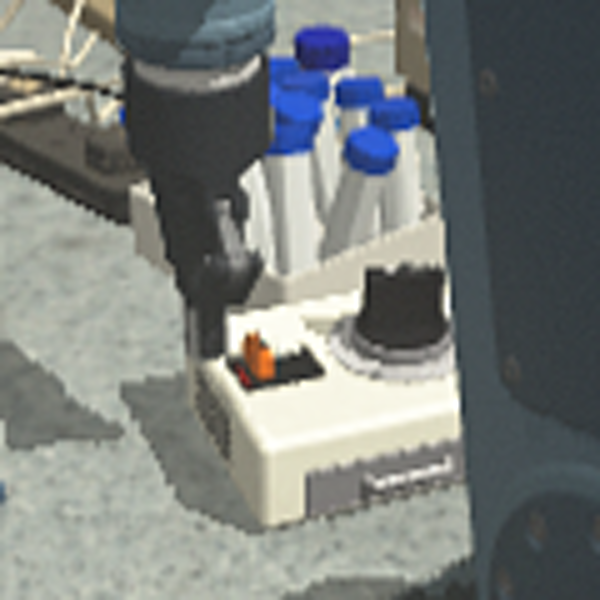

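View pics/w6.png

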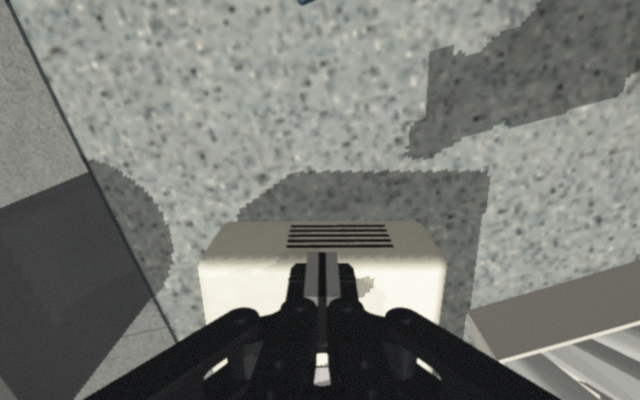

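The fingertips stand just outside the tab, over the deck's left edge. I'll lower 8 mm and start the push.

Call:
step_arm([
  [[0.0005, 0, 0.008], [0, 0, 0]],
  [[0.0005, 0, 0.008], [0, 0, 0]],
  [[0.0005, 0.006, 0.008], [0, 0, 0]],
  [[0.0005, 0.012, 0.008], [0, 0, 0]],
  [[0.0005, 0.012, 0.008], [0, 0, 0]],
])

```text
time_s: 12.5
eef_pos: [0.4994, 0.0843, 0.0832]
eef_rot: [0.0, 0.991, -0.133, 0.0]
wrist_force: [0.2, -0.3, 0.6]
opening: -0.001
```

Call:
step_arm([
  [[0, 0.003, 0], [0, 0, 0]],
  [[0, 0.006, 0], [0, 0, 0]],
  [[0, 0.006, 0], [0, 0, 0]],
])

```text
time_s: 12.8
eef_pos: [0.498, 0.0789, 0.0832]
eef_rot: [0.0, 0.991, -0.133, 0.0]
wrist_force: [0.2, 0.2, -0.2]
opening: 0.0
```

Run:
```python
from h import *
st();c,im=snap('scene','c7')
cv2.imwrite('pics/c7c.png',cv2.resize(im[130:250,250:370,::-1],None,fx=5,fy=5,interpolation=cv2.INTER_CUBIC))
```

```text
t 12.8 p [0.498  0.0789 0.0832] xang -15.26 down [ 0.0002 -0.0001 -1.    ] F [ 0.2273  0.1631 -0.1659] T [-0.0195  0.0249  0.0159] op 0.0 q [-0.0785  0.23    1.9013 -0.0001  1.0101  0.1879]
```

View pics/c7c.png

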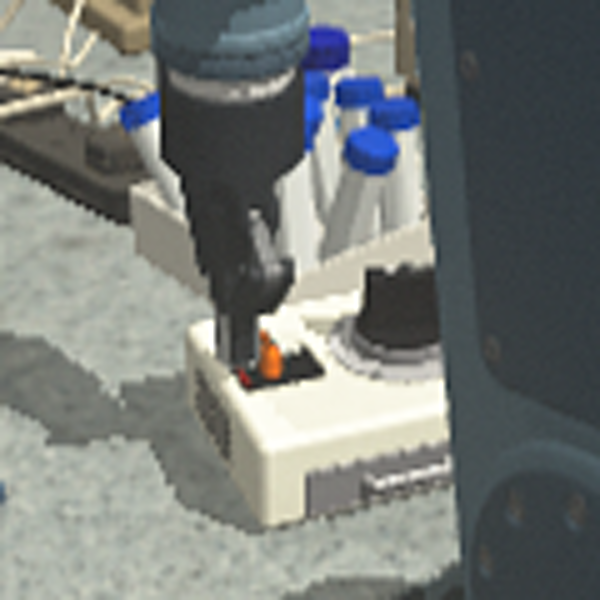

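Call:
step_arm([
  [[0, 0.003, 0], [0, 0, 0]],
  [[0, 0.006, 0], [0, 0, 0]],
  [[0, 0.006, 0], [0, 0, 0]],
])

```text
time_s: 13.15
eef_pos: [0.4966, 0.074, 0.0832]
eef_rot: [-0.001, 0.991, -0.133, 0.0]
wrist_force: [0.8, 4.3, -0.4]
opening: 0.003
```

Call:
step_arm([
  [[0, 0.001, 0], [0, 0, 0]],
  [[0, 0.001, 0], [0, 0, 0]],
])

```text
time_s: 13.35
eef_pos: [0.4966, 0.0739, 0.0832]
eef_rot: [-0.002, 0.991, -0.133, 0.001]
wrist_force: [2.1, 8.6, -1.6]
opening: 0.001
```

Run:
```python
from h import *
st();c,im=snap('scene','c8')
cv2.imwrite('pics/c8c.png',cv2.resize(im[130:250,250:370,::-1],None,fx=5,fy=5,interpolation=cv2.INTER_CUBIC))
```

```text
t 13.35 p [0.4966 0.0739 0.0832] xang -15.28 down [ 0.0015  0.0029 -1.    ] F [ 2.1326  8.6485 -1.5521] T [ 1.4768 -0.4386 -0.0052] op 0.001 q [-0.0911  0.2246  1.9081  0.0036  1.0077  0.1737]
```

View pics/c8c.png

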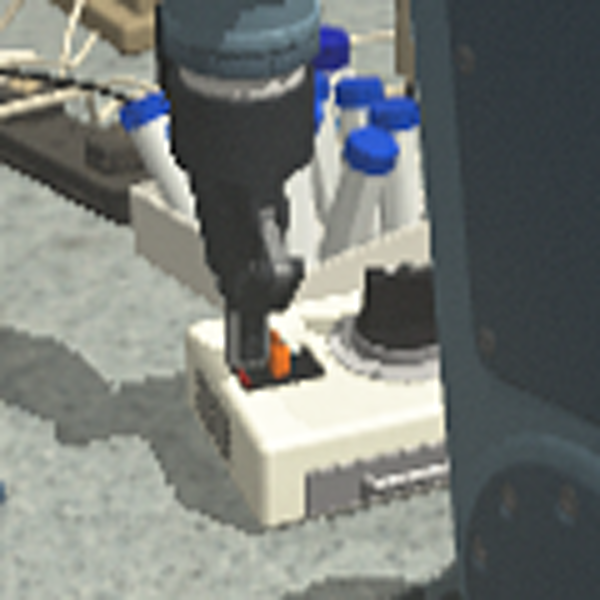

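Call:
step_arm([
  [[0, -0.01, 0], [0, 0, 0]],
  [[0, -0.016, 0], [0, 0, 0]],
  [[0, -0.016, -0.03], [0, 0, 0]],
  [[0, -0.016, -0.075], [0, 0, 0]],
  [[0, -0.016, -0.12], [0, 0, 0]],
])

```text
time_s: 13.9
eef_pos: [0.4995, 0.0881, 0.2038]
eef_rot: [0.0, 0.991, -0.132, -0.001]
wrist_force: [0.6, 0.1, 0.2]
opening: -0.004
```

Call:
step_arm([
  [[0, 0.045, 0], [0, 0, 0]],
  [[0, 0.09, 0], [0, 0, 0]],
  [[0, 0.11, 0], [0, 0, 0]],
  [[0, 0.11, 0], [0, 0, 0]],
])

```text
time_s: 14.3
eef_pos: [0.471, -0.0202, 0.2033]
eef_rot: [0.001, 0.991, -0.134, 0.0]
wrist_force: [0.3, 0.3, 0.3]
opening: 0.0
```

Run:
```python
from h import *
st();c,im=snap('wrist','w9')
u=lambda x,y:(x,y)
cv2.imwrite('pics/w9c.png',cv2.convertScaleAbs(im[:,:,::-1],alpha=1.4))
c2,im2=snap('side','s9')
```

```text
t 14.3 p [ 0.471  -0.0202  0.2033] xang -15.43 down [-0.0001 -0.0011 -1.    ] F [0.3215 0.3415 0.3077] T [ 0.0426 -0.0105 -0.0089] op 0.0 q [-0.2947 -0.0181  1.8967 -0.0011  1.2628 -0.0251]
```

View pics/w9c.png

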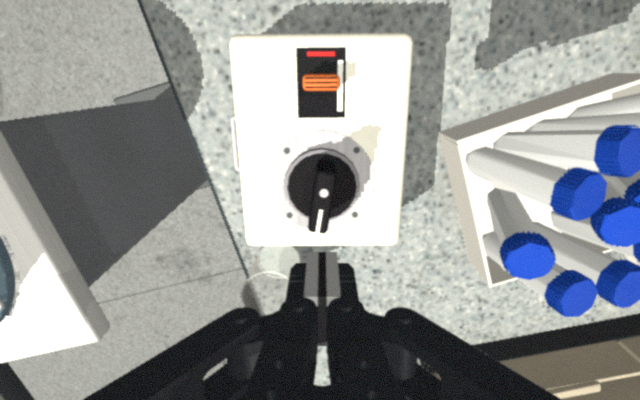

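Run:
```python
from h import *
c=cal('wrist'); im=cv2.imread('pics/w9.png')
hsv=cv2.cvtColor(im,cv2.COLOR_BGR2HSV)
def tab(f):
    im=cv2.imread(f);h=cv2.cvtColor(im,cv2.COLOR_BGR2HSV)
    m=cv2.inRange(h,(7,140,120),(16,255,255)); m[200:]=0
    n,l,s,ce=cv2.connectedComponentsWithStats(m);i=1+np.argmax(s[1:,4]);return ce[i],s[i]
a=np.radians(-15.5); my=np.array([-np.sin(a),np.cos(a)]);mx=np.array([np.cos(a),np.sin(a)])
ce,s=tab('pics/w9.png');p=atz(c,ce,.086)[:2];print(ce,s,p)
# same picture references
sl=[atz(c,q,.066)[:2] for q in [(298,49),(345,48),(345,117),(299,117)]]
print('tab to slot top edge',[my@(q-p) for q in sl])
scr=[atz(c,q,.067)[:2] for q in [(286,150),(356,150),(355,215),(290,215)]];ax=np.mean(scr,0);print('axis',ax,'tab rel',mx@(p-ax),my@(p-ax))
A=atz(c,(324,163),.109)[:2];B=atz(c,(318,231),.109)[:2];print('bar',np.degrees(np.arctan2(*(B-A)[::-1])))
print(tab('pics/w1.png'))
cv2.imwrite('pics/w9z.png',cv2.convertScaleAbs(cv2.resize(im[30:250,225:420],None,fx=2.7,fy=2.7,interpolation=cv2.INTER_CUBIC),alpha=1.4))
```

```text
[319.943   82.6415] [302  75  37  16 544] [0.4915 0.0604]
tab to slot top edge [np.float64(0.02283473442513343), np.float64(0.02361565891937623), np.float64(-0.0252937354524199), np.float64(-0.02540792573875459)]
axis [ 0.4721 -0.0153] tab rel -0.0015216406872887555 0.07816192923574561
bar -110.11900950587903
(array([330.573 ,  59.7843]), array([315,  51,  33,  18, 445], dtype=int32))
```

View pics/w9z.png

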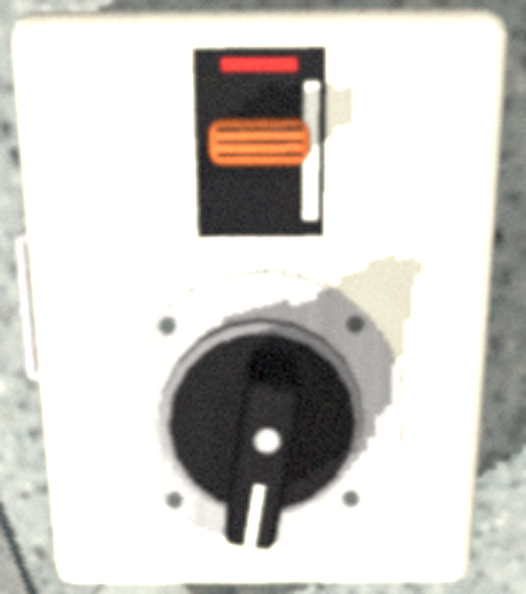

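View pics/s9.png

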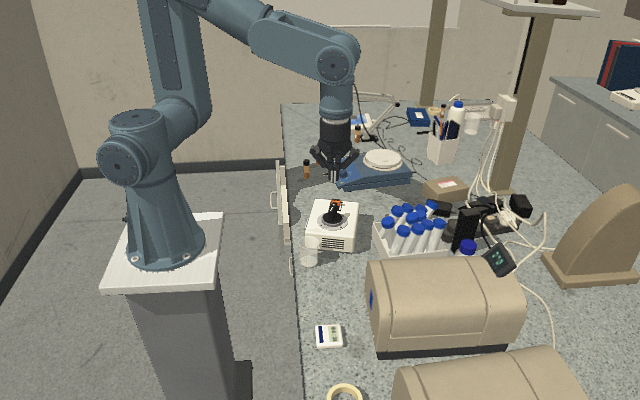

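Run:
```python
from h import *
c=cal('wrist');o=telemetry.get_obs();A=rot(o['eef_rot']).as_matrix();rel=A.T@(c[2]-o['eef_pos']);RM=A.T@c[3]
a=np.radians(-15.5); my=np.array([-np.sin(a),np.cos(a)])
def camat(p,x):
    x=np.radians(x);X=np.array([np.cos(x),np.sin(x),0]);Z=np.array([0,0,-1.]);T=np.stack([X,np.cross(Z,X),Z],1)
    return c[0],c[1],np.array(p)+T@rel,T@RM
def tab(f):
    im=cv2.imread(f);h=cv2.cvtColor(im,cv2.COLOR_BGR2HSV)
    m=cv2.inRange(h,(7,140,120),(16,255,255)); m[200:]=0
    n,l,s,ce=cv2.connectedComponentsWithStats(m);i=1+np.argmax(s[1:,4]);return ce[i]
v=lambda x,y:(x/2.7-.31+240,y/2.7-.31+20); u=lambda x,y:(x/2.7-.31+225,y/2.7-.31+30)
for f,C,sl,scr in [('pics/w1.png',camat([.4525,-.0215,.2404],-21.33),[v(*q) for q in[(185,68),(300,55),(312,220),(203,233)]],[v(*q) for q in [(181,317),(348,299),(359,458),(200,475)]]),
  ('pics/w9.png',c,[u(*q) for q in[(194,49),(324,48),(323,235),(199,235)]],[u(*q) for q in [(167,325),(355,324),(350,498),(175,499)]])]:
    p=atz(C,tab(f),.086)[:2]; S=np.mean([atz(C,q,.066)[:2] for q in sl],0); X=np.mean([atz(C,q,.067)[:2] for q in scr],0)
    print(f,p,'tab-slot',my@(p-S),'tab-axis',my@(p-X))
A=atz(c,u(275,383),.109)[:2];B=atz(c,u(252,546),.109)[:2];print('bar',np.degrees(np.arctan2(*(B-A)[::-1])))
A=atz(c,u(262,487),.109)[:2];B=atz(c,u(251,545),.109)[:2];print('line',np.degrees(np.arctan2(*(B-A)[::-1])))
for n in ('side','scene'):
  for t in ['beaker_0','amber_vial_1']:
    print(n,t,[(np.round(b['extent']).tolist(),round(b['score'],2)) for b in nets.boxes_of(t,n)[:3]])
```

```text
pics/w1.png [0.4941 0.0667] tab-slot 0.010277264494180477 tab-axis 0.08786223647053132
pics/w9.png [0.4915 0.0604] tab-slot 0.0006781159844526239 tab-axis 0.07780628524855869
bar -112.84351551332823
line -115.3431128073165
side beaker_0 [([297.0, 240.0, 317.0, 267.0], 0.71)]
side amber_vial_1 []
scene beaker_0 []
scene amber_vial_1 [([216.0, 248.0, 228.0, 278.0], 0.61), ([166.0, 255.0, 180.0, 284.0], 0.61)]
```

Run:
```python
from h import *
st(); print(ticket.hand_in())
```

```text
t 14.6 p [ 0.4716 -0.0172  0.203 ] xang -15.16 down [-0.0003  0.0002 -1.    ] F [ 0.0019 -0.4337  0.2103] T [ 0.0017 -0.0277 -0.0359] op -0.001 q [-0.2889 -0.0164  1.8958  0.0001  1.2627 -0.0243]
the job is handed in; nothing more can be done
None
```

The dial is set four clicks back from its stop and the lock tab is pushed in. I handed the job in at 14.6 s, and the hand-in gave no verdict.

- **Finding the stop:** I turned the dial clockwise. The torque at the third and fourth clicks peaked at about 0.13 to 0.22 N m and then fell, as between clicks. At the fifth it kept rising to 0.40 N m, about 0.06 rad past the click, so I took that as the stop.
- **Setting:** I turned back 72° from that click and let go. The pointer in the last wrist picture reads −115.3°, one click clockwise of where it started (−98.1°), as expected. A rougher measurement along the bar gave −112.8°, off by about 2.5° but well within a third of a click.
- **Lock tab:** it travelled 9.6 to 10.1 mm by the pictures. It then stopped moving while the push force rose to 8.6 N.
- **End state:** the gripper was about 0.2 m up, clear of everything, with no contact force.
- **Objects left standing:** the last detections put the beaker within about 4 pixels of its first box, and the one vial that was also detected at the start is still in place. The network missed the second vial at the start and did not find the vials in the last side view, though two show in the scene view. I did not measure the timer again; the arm never went near it.

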